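# Slide the cage divider out over the end of the ledge

## Robot

A 7-joint arm with a two-finger parallel gripper is mounted at the origin on the work surface. World frame = base frame: x ahead of the robot, y to its left, z up, the work surface at z = 0. Lengths are in mm, angles in rad, forces in N, time in s.
With the tool pointing down it reaches from about 425 to 950 mm from the base axis. Payload 16.7 kg.
Tool frame: the origin (TCP) lies on the mounting face of the last link; the fingertips stand robot.nose_length ahead of it and the grasp point (between the pads) lies 180 mm ahead of it (robot.nose_length is the distance from the TCP to the fingertips, in mm); y points along the fingers, z is the direction in which the jaws open and shut, and the axes are right-handed (so a half turn about y gives the same grasp; the last joint's range is limited). The gripper opens to 94 mm and grips with 3 to 60 N. Pads are 16 mm wide; open, the fingers measure 119 mm over their backs; the gripper's body (75 mm by 177 mm) begins 78 mm behind the grasp point.
Start: joints at [-0.149, 0.426, 0.074, 1.606, -0.034, 1.111, -0.067], TCP at [674.973, -0.024, 404.667] pointing down, gripper open.
Joint ranges: [-2.85, 2.85], [-0.5, 2.14], [-1.23, 1.37], [0.21, 2.46], [-1.02, 4.16], [0.16, 2.05], [-2.73, 2.73]. Speed limits (rad/s): [1.89, 1.89, 2.39, 2.39, 3.01, 3.01, 3.01].

## Interface

Orientations are given as a rotation vector (axis times angle).
In Python, from rig import robot gives the robot as it stands.
- The arm moves only by the tool jog_arm, never from a script. Its argument "motion" is a list of rows, each a list of 3 entries, a list of its own where there are three numbers: the gripper command: -1 is shut, 1 is fully open, values between are in proportion, then the shift along the tool's x, y, z in cm, then the turn, a rotation vector about the tool's x, y, z in rad. In form: [[claw, [tx, ty, tz], [wx, wy, wz]], ...]. A call has 1 to 8 rows; each row shifts and turns the pose as measured when the row begins, along the tool's axes as they then stand; what a row does not reach is not made up. A row lasts 1/12 s, in which the tool goes at most 41.7 mm and 7.16 degrees, less where a joint would pass 70% of its speed; a pose out of reach is approached as far as the arm can. A call with a gripper value outside its range is refused whole. The fingers move at their own pace and stop on an object; "force" is the grip in N (left out, the last holds). Time passes only in rows, so rows that do not move let the fingers close. It gives the time, the measured TCP pose, the force and the opening at its end, in the units of the state.
- robot.observe(): the state, without advancing time (a new reading comes with each control period).
- robot.grab_frame(name): name is "scene" or "side" or "wrist"; returns a dict with "color" (420x560x3 uint8, red, green, blue), "fx", "fy", "cx", "cy" (pixels), "R" (3x3) and "t" (3): a world point X has camera coordinates R X + t. Camera axes: x right, y down, z forward; pixel columns grow to the right and rows downward; lengths in mm; the calibration is good to about 2 mm. A picture is of the moment at which its call begins. There is no depth.
- robot.job_done(): hands the job in, once; it reports no verdict.
The state is a dict: "time_s": time; "joint_pos": joint angles; "qvel": joint speeds; "joint_efforts": joint torques, N m; "tcp_pos": TCP position; "eef_rot": TCP orientation; "wrist_force": force on the tool from outside, world axes, zero at the start; "ft_torque": the same for the moment, N m; "opening": finger opening in mm.
Only numpy, scipy, OpenCV 4.12 (cv2) and the standard library are available. Lean on these libraries where they do the work, as an engineer would, in place of code of your own. Each camera call takes 0.05 s, during which the arm holds its last target.

## Task

Push the red divider plate along the raised steel ledge until it sticks out about 40 mm past the ledge end that faces the open, empty cage, so that a gloved hand can next take it by its edge and fit it in that cage. Just push it, do not pick it up: it stays flat on the ledge and is left lying square with the ledge without hanging over the ledge's front. Leave everything else where it stands.

Things in the scene. Friction and masses are not known exactly. Their poses are not given: they have to be found in the camera images.
- divider: The cage divider: a flat, stiff, opaque red plastic plate with rows of dark vent slots (printed flat, no holes), 110 mm (its x) by 160 mm (its y) by 6 mm thick, about 0.13 kg, loose, lying flat on the front part of the ledge, up to 0.25 rad askew. Too wide for a gripper to span; it slides under about 1 N. Origin at the centre of its underside, z up.
- divider_left_end (a point): Middle of the divider's end edge on its +y side (the robot's left), 80 mm from its centre, at half its thickness.
- divider_right_end (a point): Middle of the divider's end edge on its -y side (the robot's right), 80 mm from its centre, at half its thickness.
- ledge: The raised ledge: a fixed riser shelf of bare stainless sheet on four round legs, 260 mm deep (its x, away from the robot) by 440 mm long (its y); its flat top is 100 mm above the work surface and has no rim but a thin upstand 30 mm high along the back (+x) edge; front and both ends are open. It stands turned by up to 0.2 rad. Origin on the work surface under its centre, z up.
- ledge_left_end (a point): Middle of the ledge's end edge on its +y side (the robot's left), at top height, 220 mm from the ledge's centre.
- ledge_right_end (a point): Middle of the ledge's end edge on its -y side (the robot's right), at top height, 220 mm from the ledge's centre.
- open_cage: The open, empty cage: an amber see-through plastic box, 365 mm (x) by 205 mm (y) by 135 mm tall, without a lid, standing on the work surface off the left or the right end of the ledge. Its side (the ledge's +y or -y) tells which way the divider goes. Origin at the centre of its underside.
- lidded_cage: A second amber cage of the same footprint closed by a white filter lid, 172 mm tall in all, off the other end of the ledge. Origin at the centre of its underside.
- jar: Amber glass jar with a white cap, 52 mm across, 62 mm tall, standing on the rear part of the ledge (its centre about 96 mm behind the ledge's middle line). Origin at the centre of its underside.
- cup: Small steel cup, 54 mm across, 58 mm tall, on the rear part of the ledge like the jar. Origin at the centre of its underside.
- card_box: Small blue box of blank white cards, 45 by 70 mm, 47 mm tall, on the rear part of the ledge like the jar. Origin at the centre of its underside.
Mind the look-alikes: they are no part of the job. Of the things shaped like the divider, the red one is meant.

How it is judged (in metres and radians):
At the end, for the whole second after the job is handed in: The divider rests flat on the ledge with its end sticking out 28 to 52 mm past the ledge end on the open cage's side, within 0.15 rad of square with the ledge, hanging no more than 5 mm over the front at its middle, and at rest (((y of open_cage in the frame of ledge above 0 m and y of divider_left_end in the frame of ledge between 0.248 and 0.272 m) or (y of open_cage in the frame of ledge below 0 m and y of divider_right_end in the frame of ledge between -0.272 and -0.248 m)) and angle between the y axis of divider and the y axis of ledge, either way round below 0.15 rad and angle between divider's own z axis and vertical below 0.05 rad and z of divider in the frame of ledge between 0.095 and 0.104 m and x of divider in the frame of ledge above -0.08 m and linear speed of divider below 0.01 m/s and angular speed of divider below 0.05 rad/s); the robot touches nothing.
It fails at once if the divider is lifted more than 8 mm off the ledge (z of divider in the frame of ledge above 0.108 m).
It fails at once if the divider is tipped up or tips off the ledge (0.15 rad) (angle between divider's own z axis and vertical above 0.15 rad).
It fails at once if a cage, the jar, cup, or card box is moved by more than 15 mm (distance of any of jar, cup, card_box, open_cage, lidded_cage from where it was at the start of the episode above 0.015 m).
It also fails if it takes over 45 s, if anything falls off the work surface, if the arm or the gripper's body presses on something with over 40 N, if the wrist force passes 120 N, or if a joint passes its speed limit or range.

## Working session

There is one attempt and no reset: what is moved stays moved. The work goes in short steps, Python scripts to look and compute and a tool call to move; the robot and the scene stay as the last step left them, time stands still between calls to the robot, and variables do not carry over. Pictures are saved under pics/ and viewed, and the job is handed in when it is done.

Besides the shell and the picture viewer there is one more tool, called after "Emit:" by a JSON object that holds its "api" and its "payload". jog_arm: Moves the arm, as the interface text tells. Its arguments: {"type":"object","properties":{"motion":{"type":"array"},"force":{"type":"number"}},"required":["motion"]}

```bash
mkdir -p pics; ls; python3 - <<'E'
from rig import robot
import cv2
print(robot.observe()); print(robot.nose_length)
for n in ["scene","side","wrist"]:
    f=robot.grab_frame(n); cv2.imwrite(f"pics/{n}0.png",f["color"][:,:,::-1])
    print(n,{k:f[k] for k in f if k!="color"})
E
```

```text
pics
{'time_s': 0.0, 'joint_pos': array([-0.14952141,  0.4267259 ,  0.07385051,  1.60661544, -0.03409752,
        1.11082887, -0.06710182]), 'qvel': array([-0.00085337, -0.0005861 , -0.00114938,  0.00064825, -0.0007167 ,
        0.00072958,  0.00056906]), 'joint_efforts': array([-4.09355038e-03, -9.35844111e+01,  3.66462663e+00, -4.54201269e+01,
       -4.89189907e-02,  2.02478352e-02, -6.48899413e-05]), 'tcp_pos': array([6.74805880e+02, 9.01926577e-04, 4.03975798e+02]), 'eef_rot': array([-1.21023526,  1.2101287 , -1.20865872]), 'wrist_force': array([-0.50708714, -0.21632498,  0.73617368]), 'ft_torque': array([-0.00600848, -0.02422403,  0.0005258 ]), 'opening': 93.77059703004667}
199.2
scene {'fx': 489.0920923366144, 'fy': 489.0920923366144, 'cx': 287.16462102918996, 'cy': 203.181982011412, 'R': array([[-0.03129848,  0.99950804, -0.00201851],
       [ 0.74866264,  0.02210545, -0.66258252],
       [-0.66221194, -0.022249  , -0.7489862 ]]), 't': array([  15.85166168, -304.60746079, 1943.32211495])}
side {'fx': 458.88028917561405, 'fy': 458.88028917561405, 'cx': 284.7356224199258, 'cy': 215.9739040799839, 'R': array([[ 0.96541073, -0.26067049, -0.0057469 ],
       [-0.1382633 , -0.49313168, -0.85889721],
       [ 0.22105517,  0.82998316, -0.51211577]]), 't': array([-478.79443406,  167.77467593, 1302.50329667])}
wrist {'fx': 303.08024797181207, 'fy': 303.08024797181207, 'cx': 278.0411144979993, 'cy': 208.7933135710381, 'R': array([[ 9.99999425e-01,  5.05848722e-04, -9.45449521e-04],
       [ 7.07488282e-04, -9.73830364e-01,  2.27274989e-01],
       [-8.05740689e-04, -2.27275527e-01, -9.73830163e-01]]), 't': array([-675.20118673,  -24.67775077,  389.49102873])}
```

View pics/scene0.png

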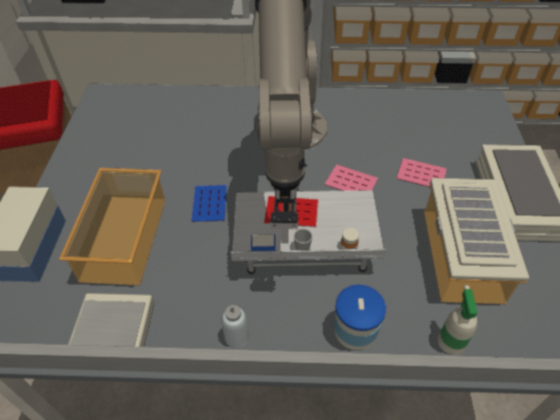

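View pics/side0.png

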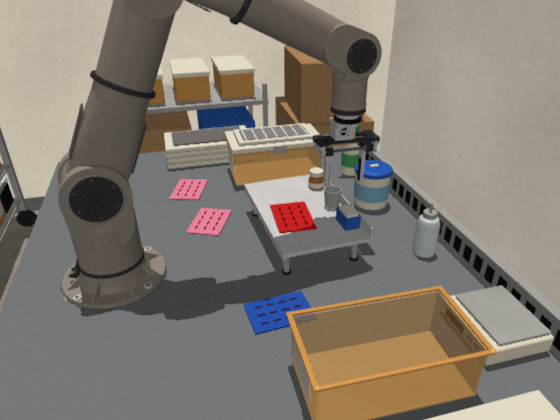

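View pics/wrist0.png

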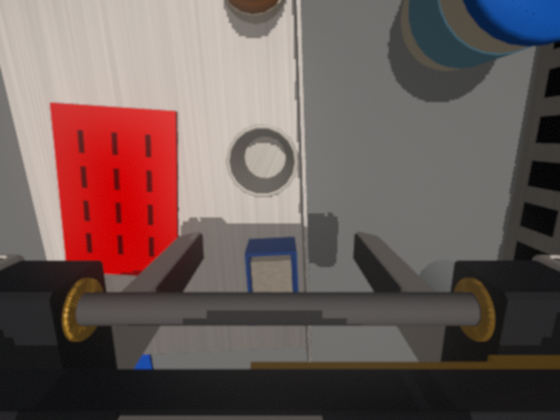

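The open cage is at scene pixel (119,225), on the -y side, and the lidded cage is on the +y side. Things that could be taken for the divider are red on the ledge (292,210), pink on the table (351,181) and (421,173), and blue on the table (209,203). By the description, the red one is the right choice. Next I'll look at close crops.

```bash
python3 - <<'E'
import cv2
a=cv2.imread("pics/scene0.png")[175:285,215:395]; cv2.imwrite("pics/s_crop.png",cv2.resize(a,None,fx=4.4,fy=4.4,interpolation=2))
a=cv2.imread("pics/side0.png")[150:280,235:385]; cv2.imwrite("pics/d_crop.png",cv2.resize(a,None,fx=4.5,fy=4.5,interpolation=2))
a=cv2.imread("pics/wrist0.png")[0:420,0:320]; cv2.imwrite("pics/w_crop.png",cv2.resize(a,None,fx=1.4,fy=1.4,interpolation=2))
E
```

```text
(no output)
```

View pics/s_crop.png

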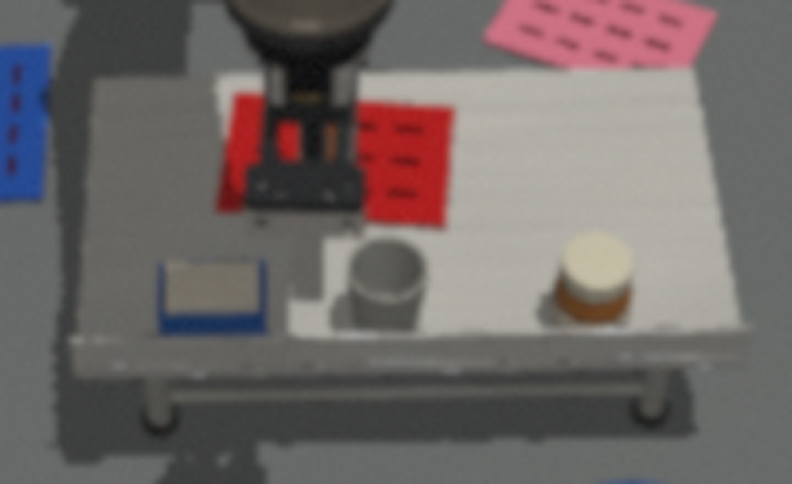

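View pics/d_crop.png

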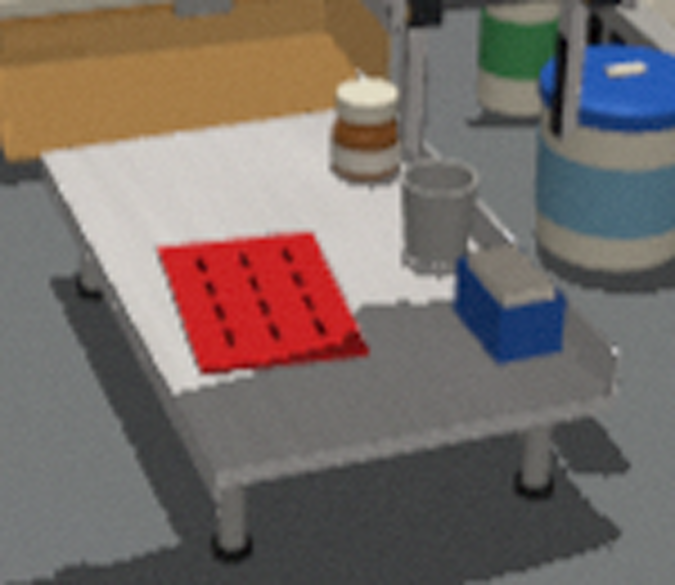

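View pics/w_crop.png

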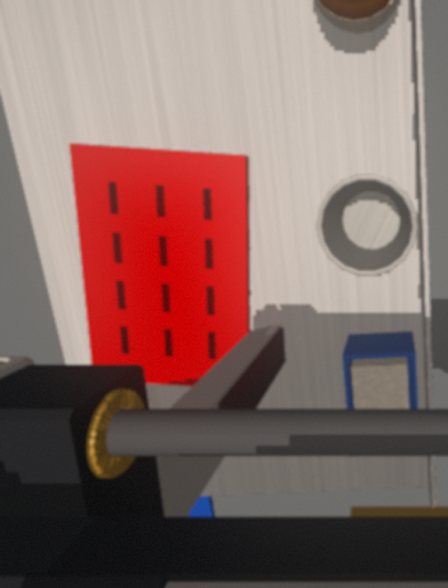

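```bash
cat > h.py <<'E'
import numpy as np, pickle
from rig import robot
def bp(f,uv,z):
    d=f["R"].T@np.array([(uv[0]-f["cx"])/f["fx"],(uv[1]-f["cy"])/f["fy"],1]); c=-f["R"].T@f["t"]
    return (c+d*(z-c[2])/d[2])
def pj(f,X):
    p=f["R"]@np.asarray(X,float)+f["t"]; return f["fx"]*p[0]/p[2]+f["cx"],f["fy"]*p[1]/p[2]+f["cy"]
E
python3 - <<'E'
from h import *
np.set_printoptions(precision=1,suppress=True)
F={n:robot.grab_frame(n) for n in ["scene","side","wrist"]}
S=lambda u,v:(u/4.4+215-.4,v/4.4+175-.4); D=lambda u,v:(u/4.5+235-.4,v/4.5+150-.4); W=lambda u,v:(u/1.4,v/1.4)
for n,f,g,pts,z in [("scene red",'scene',S,[(237,94),(454,107),(444,227),(218,212)],106),("side red",'side',D,[(203,372),(160,246),(313,233),(368,352)],106),
 ("wrist red",'wrist',W,[(93,381),(71,144),(247,155),(248,385)],106),
 ("scene ledge FR FL",'scene',S,[(92,76),(693,68)],100),("scene upst BL BR",'scene',S,[(750,326),(72,340)],130),
 ("side ledge FR FL BR",'side',D,[(218,475),(42,155),(615,395)],100),("wrist back edge",'wrist',W,[(415,40),(430,390)],130),("wrist front",'wrist',W,[(0,95),(66,363)],100)]:
    print(n,*[bp(F[f],g(*p),z)[:2] for p in pts])
E
```

```text
scene red [471.8 -60.3] [479.9  96.1] [590.5  88.1] [581.9 -67.1]
side red [463.6 -67.6] [475.4  96.5] [583.1  85.5] [570.6 -73.2]
wrist red [465.5 -64.9] [477.1  94.7] [586.3  88.2] [575.2 -67.8]
scene ledge FR FL [ 451.7 -167.7] [430.8 271.8]
scene upst BL BR [685.8 283.3] [ 709.8 -151.9]
side ledge FR FL BR [ 446.4 -168.6] [424.6 268.2] [ 705.4 -152.8]
wrist back edge [689.4 145.6] [702.1 -59.9]
wrist front [433.6 124.2] [443.9 -53.7]
```

```bash
cat >> h.py <<'E'
from scipy.spatial.transform import Rotation as Ro
YAW=0.0485; LC=np.array([568.,58.])
u=np.array([-np.sin(YAW),np.cos(YAW)]); v=np.array([np.cos(YAW),np.sin(YAW)])
def toL(p): d=np.asarray(p)[:2]-LC; return np.array([d@v,d@u])
def goal(lx,ly,z):
    o=robot.observe(); M=Ro.from_rotvec(o["eef_rot"]).as_matrix()
    w=np.r_[LC+lx*v+ly*u,z]; zt=np.r_[v,0]; 
    if zt@M[:,2]<0: zt=-zt
    yt=np.array([0,0,-1.]); T=np.c_[np.cross(yt,zt),yt,zt]
    print("t",o["time_s"],"tcpL",toL(o["tcp_pos"]),"z",o["tcp_pos"][2],"F",o["wrist_force"],"open",o["opening"])
    print("shift cm tool",M.T@(w-o["tcp_pos"])/10,"turn",Ro.from_matrix(M.T@T).as_rotvec()); return M
E
python3 - <<'E'
from h import *
np.set_printoptions(precision=4,suppress=True)
print(goal(-44,75,320))
E
```

```text
t 0.3 tcpL [103.9859 -63.1602] z 404.42341133385 F [-0.7078 -0.1628  0.5863] open 94.18304452439983
shift cm tool [-13.0806   8.4496 -15.4485] turn [ 0.0005 -0.0486 -0.    ]
[[-0.0001 -0.0005  1.    ]
 [-1.     -0.     -0.0001]
 [ 0.     -1.     -0.0005]]
```

Emit:
{"api": "jog_arm", "payload": {"motion": [[0.28,[-2,0,-2.5],[0,-0.05,0]],[0.28,[-2,0,-2.5],[0,0,0]],[0.28,[-2,0,-2.5],[0,0,0]],[0.28,[-2,0,-2.5],[0,0,0]],[0.28,[-2,0,-2.5],[0,0,0]],[0.28,[-2,2,-2],[0,0,0]],[0.28,[-1,3,-1],[0,0,0]],[0.28,[0,2,0],[0,0,0]]], "force": 20}}

```text
time_s: 0.97
tcp_pos: [508.6, 126.7, 335.4]
eef_rot: [-1.226, 1.168, -1.175]
wrist_force: [-0.0, 0.2, -0.3]
opening: 60.6
```

```bash
python3 - <<'E'
from h import *
import cv2
np.set_printoptions(precision=4,suppress=True)
goal(-44,75,303)
for n in ["side","wrist"]: cv2.imwrite(f"pics/{n}1.png",robot.grab_frame(n)["color"][:,:,::-1])
E
```

```text
t 0.9667 tcpL [-55.9912  71.4944] z 335.4381691997591 F [-0.0211  0.1644 -0.3141] open 60.56747419977557
shift cm tool [-0.3457  3.2533  1.1745] turn [-0.0077  0.001  -0.0011]
```

View pics/side1.png

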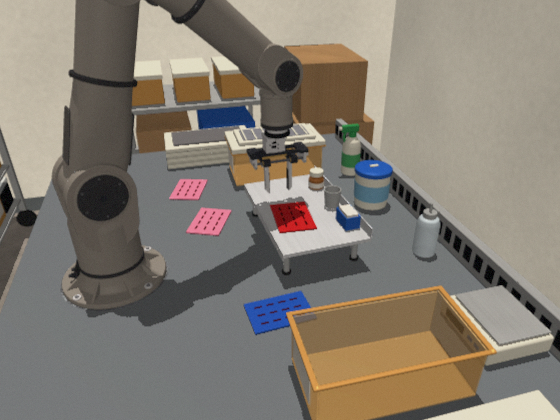

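Emit:
{"api": "jog_arm", "payload": {"motion": [[0.28,[-0.3,0.5,1.2],[-0.008,0,0]],[0.28,[0,1,0],[0,0,0]],[0.28,[0,0.8,0],[0,0,0]],[0.28,[0,0,0],[0,0,0]]]}}

```text
time_s: 1.4
tcp_pos: [523.7, 127.2, 313.1]
eef_rot: [-1.232, 1.176, -1.175]
wrist_force: [-0.4, -0.0, 0.3]
opening: 60.3
```

```bash
python3 - <<'E'
from h import *
import cv2
np.set_printoptions(precision=4,suppress=True)
goal(-44,75,302)
f=robot.grab_frame("side");a=f["color"][100:310,200:480,::-1];cv2.imwrite("pics/side2.png",cv2.resize(a,None,fx=2.8,fy=2.8,interpolation=2))
E
```

```text
t 1.4 tcpL [-40.9187  71.2878] z 313.05444485460333 F [-0.3621 -0.0228  0.3206] open 60.27039332699214
shift cm tool [-0.3711  1.1057 -0.3074] turn [ 0.0017 -0.003   0.0008]
```

View pics/side2.png

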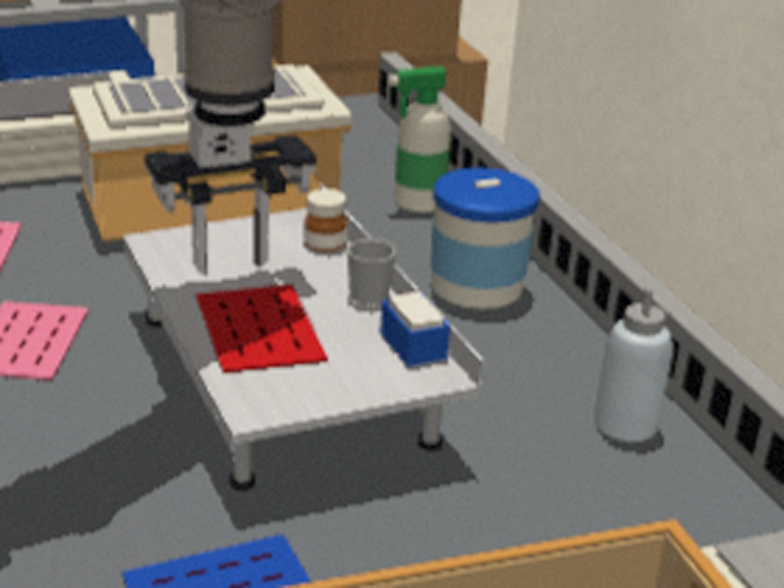

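The side view shows both fingers just beyond the plate's +y edge, tips at crop pixels (201,272) and (260,263), clear of the jar. I'll lower to just above the ledge.

Emit:
{"api": "jog_arm", "payload": {"motion": [[0.28,[-0.2,0.7,-0.3],[0,0,0]],[0.28,[0,0.3,0],[0,0,0]],[0.28,[0,0.1,0],[0,0,0]],[0.28,[0,0,0],[0,0,0]]]}}

```text
time_s: 1.78
tcp_pos: [520.3, 128.4, 302.9]
eef_rot: [-1.23, 1.176, -1.177]
wrist_force: [0.9, -0.2, 0.5]
opening: 59.6
```

```bash
python3 - <<'E'
from h import *
np.set_printoptions(precision=4,suppress=True)
goal(-44,-92,302)
E
```

```text
t 1.7833 tcpL [-44.2695  72.6062] z 302.89540176241826 F [ 0.8588 -0.1753  0.5433] open 59.64526494489213
shift cm tool [16.4603  0.098   0.1019] turn [-0.0001 -0.0046  0.0005]
```

Emit:
{"api": "jog_arm", "payload": {"motion": [[0.28,[0,0.14,0],[0,0,0]],[0.28,[0.6,0.0,0],[0,-0.004,0]],[0.28,[0.8,0,0],[0,0,0]],[0.28,[0.8,0,0],[0,0,0]],[0.28,[0.8,0,0],[0,0,0]],[0.28,[0.8,0,0],[0,0,0]],[0.28,[0,0,0],[0,0,0]]]}}

```text
time_s: 2.37
tcp_pos: [522.2, 85.8, 302.1]
eef_rot: [-1.231, 1.173, -1.175]
wrist_force: [-0.4, 0.1, 0.0]
opening: 60.1
```

```bash
python3 - <<'E'
from h import *
import cv2
np.set_printoptions(precision=4,suppress=True)
goal(-44,-92,302)
f=robot.grab_frame("side");a=f["color"][100:310,200:480,::-1];cv2.imwrite("pics/side3.png",cv2.resize(a,None,fx=2.8,fy=2.8,interpolation=2))
f=robot.grab_frame("wrist");cv2.imwrite("pics/wrist3.png",f["color"][:,:,::-1])
E
```

```text
t 2.3667 tcpL [-44.3891  29.9563] z 302.08485854727934 F [-0.3605  0.1152  0.0076] open 60.08816710762182
shift cm tool [12.1956  0.0153  0.0441] turn [-0.001  -0.0004  0.0006]
```

View pics/side3.png

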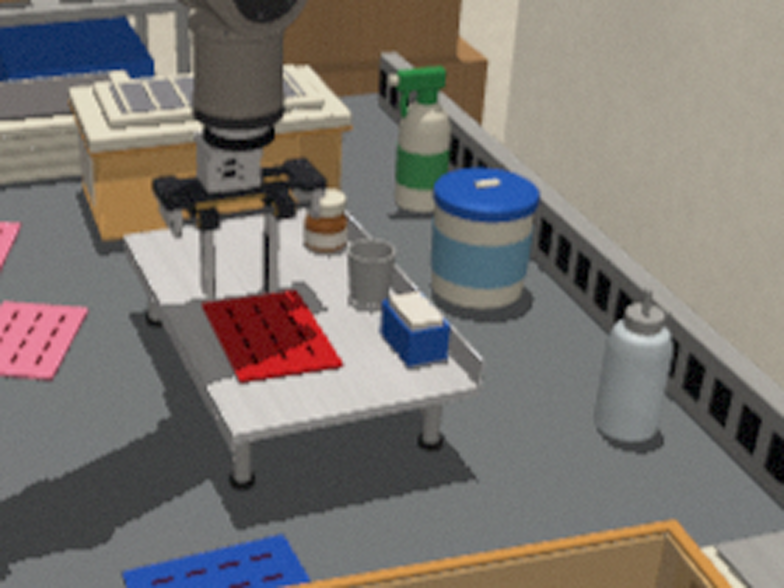

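View pics/wrist3.png

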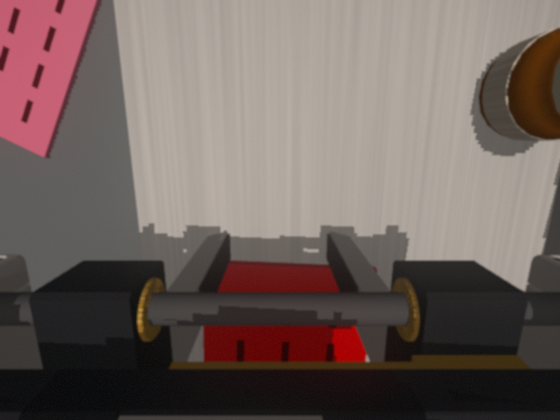

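The plate now slides flat against both fingers, its edge at about (275,262) in the wrist view, and has nearly squared up. I'll continue to about 20 mm short.

Emit:
{"api": "jog_arm", "payload": {"motion": [[0.28,[1.2,0,0],[0,0,0]],[0.28,[1.4,0,0],[0,0,0]],[0.28,[1.4,0,0],[0,0,0]],[0.28,[1.4,0,0],[0,0,0]],[0.28,[1.4,0,0],[0,0,0]],[0.28,[1.4,0,0],[0,0,0]],[0.28,[1.2,0,0],[0,0,0]],[0.28,[0,0,0],[0,0,0]]]}}

```text
time_s: 3.13
tcp_pos: [527.2, -10.7, 302.2]
eef_rot: [-1.232, 1.168, -1.169]
wrist_force: [-0.1, 0.2, 0.1]
opening: 60.2
```

```bash
python3 - <<'E'
from h import *
import cv2
np.set_printoptions(precision=4,suppress=True)
goal(-44,-92,302)
f=robot.grab_frame("side");a=f["color"][160:300,230:390,::-1];cv2.imwrite("pics/side4.png",cv2.resize(a,None,fx=4.2,fy=4.2,interpolation=2))
f=robot.grab_frame("scene");a=f["color"][175:285,215:395,::-1];cv2.imwrite("pics/scene4.png",cv2.resize(a,None,fx=4.4,fy=4.4,interpolation=2))
E
```

```text
t 3.1333 tcpL [-44.1004 -66.6118] z 302.2085599424453 F [-0.0874  0.1767  0.0755] open 60.157871013913294
shift cm tool [ 2.5389  0.018  -0.0053] turn [-0.0019  0.006  -0.0011]
```

View pics/side4.png

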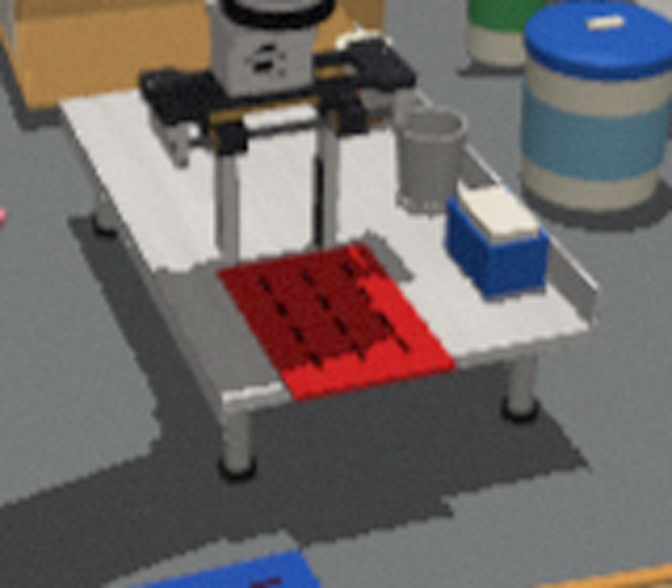

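View pics/scene4.png

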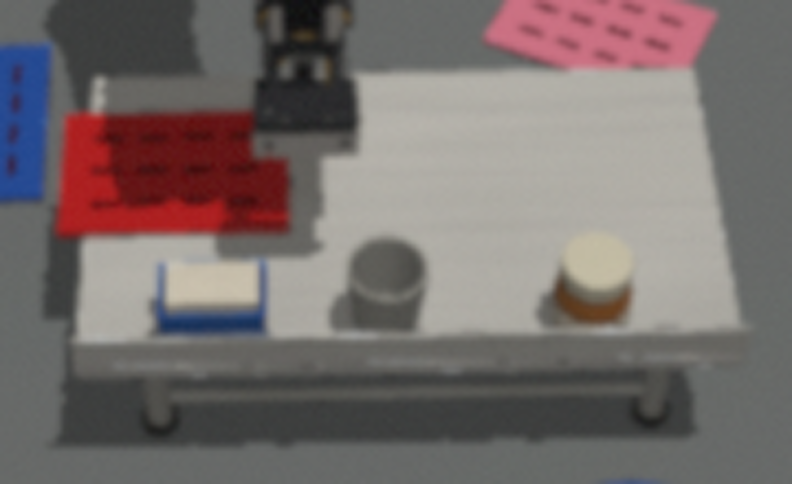

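```bash
python3 - <<'E'
from h import *
np.set_printoptions(precision=1,suppress=True)
F={n:robot.grab_frame(n) for n in ["scene","side"]}
S=lambda u,v:(u/4.4+215-.4,v/4.4+175-.4); D=lambda u,v:(u/4.2+230-.4,v/4.2+160-.4)
for f,g,pts,z in [('scene',S,[(66,113),(57,236),(289,231)],106),('side',D,[(296,395),(453,363),(217,271),(362,243)],106),('side',D,[(225,396)],100),('scene',S,[(92,77),(83,236)],100)]:
    print(f,*[toL(bp(F[f],g(*p),z)) for p in pts])
E
```

```text
scene [ -85.7 -235.8] [  26.8 -235.1] [ 25.4 -77. ]
side [ -90.4 -236.1] [  16.7 -234.6] [-93.  -80.2] [ 15.6 -76.8]
side [-130.4 -215.1]
scene [-126.1 -219.8] [  22.4 -218.1]
```

The plate's right end measures about y = -235 in the ledge frame, from both cameras and from the TCP. It is square and its centre x is about -35. It needs about 24 mm more.

Emit:
{"api": "jog_arm", "payload": {"motion": [[0.28,[0.8,0,0],[0,0.005,0]],[0.28,[0.9,0,0],[0,0,0]],[0.28,[0.7,0,0],[0,0,0]],[0.28,[0,0,0],[0,0,0]]]}}

```text
time_s: 3.67
tcp_pos: [528.7, -31.1, 302.1]
eef_rot: [-1.232, 1.167, -1.166]
wrist_force: [-0.3, -0.3, -0.2]
opening: 60.2
```

```bash
python3 - <<'E'
from h import *
np.set_printoptions(precision=4,suppress=True)
goal(-44,-92,302)
E
```

```text
t 3.6667 tcpL [-43.5288 -87.0543] z 302.13195967915215 F [-0.2706 -0.3248 -0.2037] open 60.17414965630729
shift cm tool [ 0.4942  0.0117 -0.0512] turn [-0.002   0.0082 -0.0028]
```

Next is another 4 mm push, then back off along +y and lift.

Emit:
{"api": "jog_arm", "payload": {"motion": [[0.28,[0.45,0,0],[0,0,0]],[0.28,[0,0,0],[0,0,0]],[0.28,[-0.8,0,0],[0,0,0]],[0.28,[-1.5,-0.3,0],[0,0,0]],[0.28,[-2,-2,0],[0,0,0]],[0.28,[-2.5,-3,0],[0,0,0]],[0.28,[-2,-3,0],[0,0,0]],[0.28,[0,0,0],[0,0,0]]]}}

```text
time_s: 4.33
tcp_pos: [522.8, 56.3, 386.6]
eef_rot: [-1.234, 1.173, -1.167]
wrist_force: [-0.0, 0.4, 0.4]
opening: 60.2
```

```bash
python3 - <<'E'
from h import *
import cv2
np.set_printoptions(precision=4,suppress=True)
goal(-44,-92,302)
f=robot.grab_frame("side");a=f["color"][160:300,230:390,::-1];cv2.imwrite("pics/side5.png",cv2.resize(a,None,fx=4.2,fy=4.2,interpolation=2))
f=robot.grab_frame("scene");a=f["color"][175:285,195:375,::-1];cv2.imwrite("pics/scene5.png",cv2.resize(a,None,fx=4.4,fy=4.4,interpolation=2))
f=robot.grab_frame("wrist");cv2.imwrite("pics/wrist5.png",f["color"][:,:,::-1])
E
```

```text
t 4.3333 tcpL [-45.2175   0.5174] z 386.64558898402146 F [-0.0145  0.381   0.4106] open 60.180896424063995
shift cm tool [9.2702 8.4446 0.1059] turn [ 0.0028  0.0043 -0.0021]
```

View pics/side5.png

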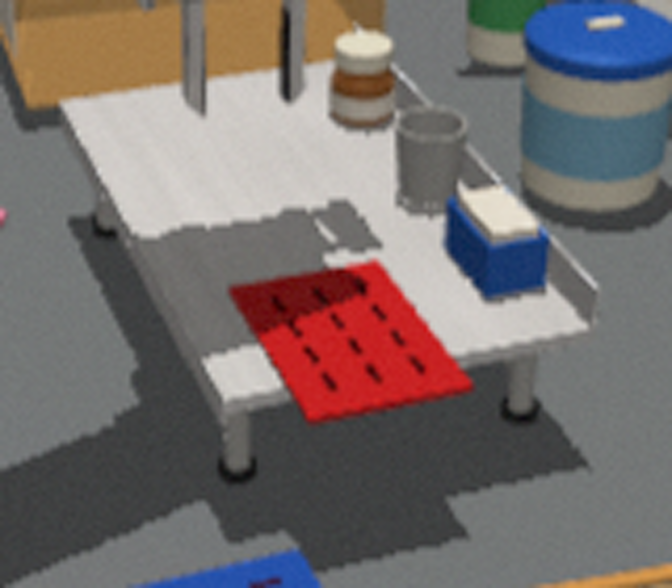

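View pics/scene5.png

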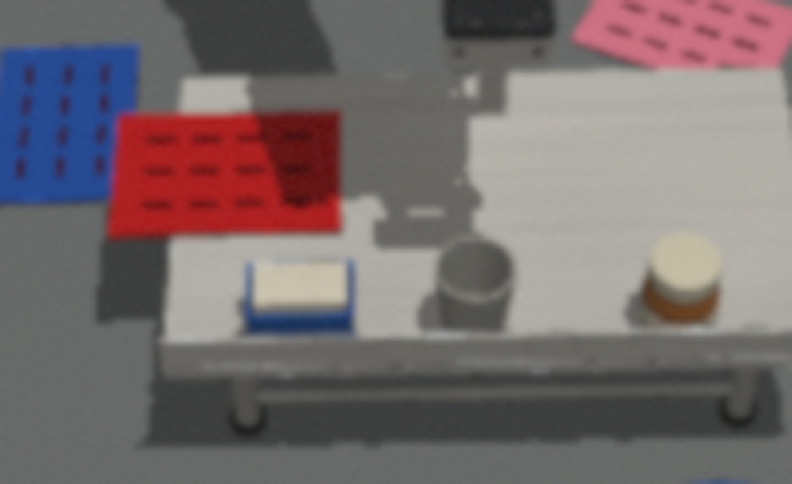

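```bash
python3 - <<'E'
from h import *
np.set_printoptions(precision=1,suppress=True)
F={n:robot.grab_frame(n) for n in ["scene","side"]}
S=lambda u,v:(u/4.4+195-.4,v/4.4+175-.4); D=lambda u,v:(u/4.2+230-.4,v/4.2+160-.4)
for f,g,pts,z in [('scene',S,[(118,113),(107,237),(341,109),(341,232)],106),('side',D,[(310,417),(473,382),(230,288),(376,261)],106),('side',D,[(222,396),(598,322)],100),('scene',S,[(180,77),(169,237)],100)]:
    print(f,*[toL(bp(F[f],g(*p),z)) for p in pts])
E
```

```text
scene [ -86.2 -261.5] [  27.2 -260.9] [ -87.  -101.9] [  25.9 -101.5]
side [ -90.  -260.7] [  20.3 -258. ] [ -91.3 -104. ] [  16.  -102.6]
side [-132.2 -214.5] [ 131.5 -212.8]
scene [-126.1 -219.8] [  23.2 -219.4]
```

```bash
python3 - <<'E'
from rig import robot
print(robot.observe()["qvel"].round(3)); print(robot.job_done())
E
```

```text
[0.006 0.003 0.002 0.001 0.    0.001 0.   ]
the job is handed in; nothing more can be done
None
```

I pushed the red divider along the ledge towards the open cage (robot's right, -y). Both fingertips pressed on its left edge, which also squared it up. I then backed off, lifted clear and handed the job in at about 4.5 s; no verdict was reported.

My last checks in the two cameras:

| Check | Result |
|---|---|
| Overhang past the ledge end | 41–42 mm from the scene camera, 44–46 mm from the side camera (allowed 28–52) |
| Squareness with the ledge | within about 0.03 rad (limit 0.15) |
| Divider centre, x in the ledge frame | about -30 mm (scene) or -36 mm (side), so no overhang at the front |
| Jar, cup, card box and cages | no movement visible, judged by eye rather than measured |
| Gripper | about 85 mm above its pushing height, touching nothing, wrist force near zero |

The two cameras differ by about 3–4 mm in the overhang. Most of that comes from where the side view puts the ledge end (y about -214 mm instead of -220 mm). Both values are well inside the allowed range.

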